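# Run the soap tray out to its last hole and re-pin it

### The arm

A 6-joint arm with a two-finger parallel gripper is mounted at the origin on the work surface. World frame = base frame: x ahead of the robot, y to its left, z up, the work surface at z = 0. Lengths are in m, angles in rad, forces in N, time in s.
With the tool pointing down it reaches from about 0.275 to 0.75 m from the base axis. Payload 10.2 kg.
Tool frame: the origin (TCP) lies at the very end of the fingers, on their centre line; the grasp point (between the pads) lies 19 mm behind it (env.pinch_z is the z of the grasp point in the tool frame, in m); z points along the fingers, y is the line along which they close (so a half turn about z gives the same grasp; the last joint's range is limited). The gripper opens to 85 mm and grips with 20 to 120 N. Pads are 22 mm wide; open, the fingers measure 114 mm over their backs; the gripper's body (76 mm by 85 mm) begins 54 mm behind the grasp point. The pads swing forward as they close: fully open they stand 13 mm farther back than shut.
Start: joints at [-1.515, 0.313, 1.498, -0, 1.331, -0.223], TCP at [0.144, -0.505, 0.231] pointing down, gripper open.
Joint ranges: [-2.94, 2.94], [-0.97, 2.17], [0.19, 2.56], [-1.23, 4.37], [0.02, 3.11], [-2.88, 2.88]. Speed limits (rad/s): [2.39, 2.39, 3.01, 3.14, 3.14, 3.14].

### API

Orientations are given as a unit quaternion [x, y, z, w].
In Python, from bench import env, grab_frame, job, spotter gives the robot as it stands.
- The arm moves only by the tool play_rows, never from a script. Its argument "motion" is a list of rows, each a list of 7 numbers: the shift along the tool's x, y, z scaled (see below), then the turn, a rotation vector about the tool's x, y, z scaled (see below), then the closure, from -1 (fully open) to 1 (shut), so that 0 is half open. A call has 1 to 20 rows; each row shifts and turns the commanded pose from where the row before left it, along the tool's axes as they then stand; what a row does not reach is not made up. The controller multiplies each number of a shift by 40 mm and each number of a turn by 8 degrees. A row lasts 1/10 s, in which the tool goes at most 50 mm and 8.59 degrees, less where a joint would pass 70% of its speed; a pose out of reach is approached as far as the arm can. A call with a number of a shift or a turn outside -1 to 1 is refused whole. A call with a gripper value outside its range is refused whole. The fingers move at their own pace and stop on an object; the grip force is fixed at half the most. Time passes only in rows, so rows that do not move let the fingers close. It gives the time, the measured TCP pose, the force, the opening and the grip force at its end, in the units of the state.
- env.read_state(): the state, without advancing time (a new reading comes with each control period).
- grab_frame(name): name is "side" or "top"; returns a dict with "image" (384x512x3 uint8, blue, green, red), "fx", "fy", "cx", "cy" (pixels), "R" (3x3) and "t" (3): a world point X has camera coordinates R X + t. Camera axes: x right, y down, z forward; pixel columns grow to the right and rows downward; lengths in m; the calibration is good to about 2 mm. A picture is of the moment at which its call begins. There is no depth.
- job.sign_off(): hands the job in; it is judged then, once.
Trained networks look in a picture, given as the dict that the camera call returned (one of the last four; its "shot" number tells which), for a name from the list of things; names that differ only in an ending like _2 or _b are one class to them, and where a whole thing is asked for, a point or a joint stands for the part that bears it (a point fixed in the world has none). Each returns a list of dicts, best first, with "conf" (0 to 1); they miss things now and then, are a little off and sometimes report something else, mostly with a low value. They report only what shows in the picture. A call takes as long as a camera call. They do not tell look-alikes from the thing itself.
- spotter.spot_in(picture, thing): "at" ([column, row] in pixels, amid what is visible of it).
The state is a dict: "time": time; "joint_positions": joint angles; "joint_vel": joint speeds; "effort": joint torques, N m; "eef_pos": TCP position; "eef_rot": TCP orientation; "wrist_force": force on the tool from outside, world axes, zero at the start; "moment": the same for the moment, N m; "gripper_width": opening from 0.0 (shut) to 1.0 (fully open); "grip_force": force on a finger pad.
Only numpy, scipy, OpenCV 4.12 (cv2) and the standard library are available. Lean on these libraries where they do the work, as an engineer would, in place of code of your own. Each camera call takes 0.05 s, during which the arm holds its last target. There are 200 camera calls.

### The job

The soap tray on the green sink shelf should reach out over the sink so that it drips there. Draw its ball-lock pin up out of the hole strip, slide the tray towards the sink until the pin stands over the last hole of the strip, and push the pin through until it clicks fully home with its collar down on the guide block. Keep the soap saver and its soap standing on the tray, and leave the flowerpot, the fly trap jar and the peg holder where they are.

Things in the scene. Friction and masses are not known exactly. Their poses are not given: they have to be found in the camera images.
- shelf: Fixed dark green plastic sink shelf. Origin on the counter, z up, -y along the shelf towards the sink; spans x -100 to 110, y -110 to 270 mm; deck top z 60 mm. Its +x edge is a flat hole strip, 50 mm wide, z 50 to 60 mm, free below, with a row of four vertical through holes of 14 mm at x 85 mm, y 130, 65, 0 and -65 mm.
- hole_start (a point): Mouth centre (strip top, z 60 mm) of the strip hole, second from the end away from the sink, in which the pin stands at the start. Axes as the shelf.
- hole_last (a point): Mouth centre (strip top, z 60 mm) of the last strip hole, the one nearest the sink, 130 mm from hole_start along the shelf's -y. The pin must end in it.
- tray (a joint): Travel in m of the dark green tray: 0 at the start (guide over hole_start), growing towards the sink; 0.130 puts the guide over hole_last; stops at -0.08 and 0.148. Slides with about 2 N of friction and stays where it is left. May be moved by its guide block, its rim, or the pin held in the guide.
- guide_top (a point): Centre of the bore at the top face (100 mm above the counter) of the tray's guide block: a green block, 30 mm square and 37 mm high, at the tray's +x side, moving with the tray 3 mm above the hole strip. Its through bore is 13 mm wide. Axes as the shelf.
- tray_floor (a point): Centre of the tray's floor (top face, 67 mm above the counter); moves with the tray. The tray is 142 mm (x) by 200 mm (y) with a 17 mm rim. Axes as the shelf.
- pin: Loose steel ball-lock pin, 85 g, upright through guide block and strip. Origin on its axis at the collar's underside, z towards the head: collar 26 mm wide, z 0 to 4; round grip 18 mm, z 4 to 40; cap 23 mm, z 40 to 46; shank 12 mm, down to z -56, nose tapering to 5 mm at z -66 mm. Fully home the collar lies on the guide block (origin 100 mm above the counter).
- pin_tip (a point): End of the pin's nose, 66 mm below its origin. 13 mm above it two sprung balls stand 2 mm proud of the shank; home, they catch below the strip. Pulling takes 10 to 15 N, and again 17 mm up; pushing down 5 to 10 N. Raised 28 to 46 mm the nose is clear of the strip and the balls, gripping the bore, hold the pin up if let go. The tapered nose draws the tray into line if 3 mm off.
- soap_saver: Loose grater-shaped steel soap saver, 72 mm by 140 mm and 25 mm high with a wire loop at one end, standing on the tray. Origin under the middle of its plate, z up.
- soap: Loose bar of soap, 50 by 78 by 22 mm, lying on the soap saver. Origin at the centre of its underside, z up.
- peg_holder: Loose steel clothes peg holder, 70 by 56 mm and 75 mm high, on the shelf's deck at the end away from the sink. Origin at the centre of its underside. Leave alone.
- flowerpot: Loose clay flowerpot with a small plant, 104 mm wide, pot 82 mm high, on the counter beside the hole strip. Origin at the centre of its underside. Leave alone.
- fly_trap: Loose glass fly trap jar, 86 mm wide and 134 mm high, on the counter past the end of the shelf away from the sink. Origin at the centre of its underside. Leave alone.
Things that resemble listed ones, but are neither listed nor needed, are in the scene too. Of the things that look like the pin, the middle-sized one is meant.

How it is judged:
By the outcome, as a careful person would: the job done as asked, in the order asked, and still so for the second after the job is handed in, with the robot touching nothing.
It also fails if it takes over 40 s, if anything falls off the work surface, if the arm or the gripper's body presses on something with over 40 N, if the wrist force passes 120 N, or if a joint passes its speed limit or range.

## Working session

There is one attempt and no reset: what is moved stays moved. The work goes in short steps, Python scripts to look and compute and a tool call to move; the robot and the scene stay as the last step left them, time stands still between calls to the robot, and variables do not carry over. Pictures are saved under pics/ and viewed, at most 10 in all, crops included, and the job is handed in when it is done.

Besides the shell and the picture viewer there is one more tool, called after "Call:" in YAML: its name, and indented under it one key for each argument. play_rows: Moves the arm, as the interface text tells. Its arguments: {"type":"object","properties":{"motion":{"type":"array"}},"required":["motion"]}

```bash
mkdir -p pics; cat > h.py <<'E'
import numpy as np, cv2
from bench import env, grab_frame, job, spotter
def ray(p,uv):
    R=np.array(p["R"]);t=np.array(p["t"])
    d=R.T@np.array([(uv[0]-p["cx"])/p["fx"],(uv[1]-p["cy"])/p["fy"],1.]);return -R.T@t,d/np.linalg.norm(d)
def atz(p,uv,z):
    o,d=ray(p,uv);return o+d*(z-o[2])/d[2]
def tri(p1,u1,p2,u2):
    A=np.zeros((3,3));b=np.zeros(3);L=[]
    for p,u in((p1,u1),(p2,u2)):
        o,d=ray(p,u);M=np.eye(3)-np.outer(d,d);A+=M;b+=M@o;L.append((o,d))
    X=np.linalg.solve(A,b);return X,[np.linalg.norm(np.cross(X-o,d)) for o,d in L]
def proj(p,X):
    c=np.array(p["R"])@np.array(X)+np.array(p["t"]);return np.array([p["fx"]*c[0]/c[2]+p["cx"],p["fy"]*c[1]/c[2]+p["cy"]])
E
cat > a.py <<'E'
from h import *
np.set_printoptions(precision=4,suppress=True)
P={n:grab_frame(n) for n in("top","side")}
for n,p in P.items():
    cv2.imwrite(f"pics/{n}0.png",cv2.resize(p["image"],(800,600)));np.save(f"/tmp/{n}.npy",p,allow_pickle=True)
    print(n,-np.array(p["R"]).T@p["t"],p["fx"])
    for th in "pin guide_top tray_floor pin_tip soap_saver soap peg_holder flowerpot fly_trap shelf".split():
        print(n,th,[(np.round(d["at"],1).tolist(),round(d["conf"],2)) for d in spotter.spot_in(p,th)][:5])
s=env.read_state();print(s["eef_pos"],s["eef_rot"],env.pinch_z,s["time"])
E
python3 a.py
```

```text
top [0.4613 0.1731 0.9655] 396.4972078524145
top pin [([324.9, 295.3], 0.64), ([240.8, 119.8], 0.52), ([292.3, 166.9], 0.45)]
top guide_top [([320.9, 198.6], 0.96)]
top tray_floor [([321.8, 202.5], 0.85)]
top pin_tip [([321.8, 291.3], 0.55), ([295.7, 170.9], 0.43)]
top soap_saver [([319.5, 220.4], 0.58)]
top soap [([338.7, 216.2], 0.56)]
top peg_holder [([227.4, 226.9], 0.68)]
top flowerpot [([308.6, 122.6], 0.74)]
top fly_trap [([174.5, 188.7], 0.84)]
top shelf [([287.0, 200.1], 0.57), ([320.3, 201.9], 0.4), ([319.7, 221.3], 0.31)]
side [0.3803 0.7717 0.486 ] 414.6221688680704
side pin [([369.2, 156.0], 0.8), ([228.1, 141.7], 0.6), ([144.9, 200.9], 0.58), ([184.6, 151.8], 0.54)]
side guide_top [([271.5, 160.7], 0.63)]
side tray_floor [([266.1, 164.8], 0.65)]
side pin_tip [([140.3, 203.0], 0.8), ([226.8, 141.2], 0.67), ([368.1, 151.3], 0.62), ([276.5, 210.1], 0.35), ([183.4, 152.4], 0.18)]
side soap_saver [([287.4, 154.5], 0.76), ([184.8, 151.6], 0.62)]
side soap [([293.8, 141.2], 0.91), ([255.5, 193.8], 0.45)]
side peg_holder [([275.2, 208.9], 0.62)]
side flowerpot [([184.6, 152.8], 0.82)]
side fly_trap [([203.1, 266.3], 0.95), ([267.9, 163.0], 0.22)]
side shelf [([265.0, 188.5], 0.81)]
[ 0.1445 -0.5047  0.2313] [ 0.9903  0.1389  0.     -0.    ] -0.0187 1.1
```

View pics/top0.png

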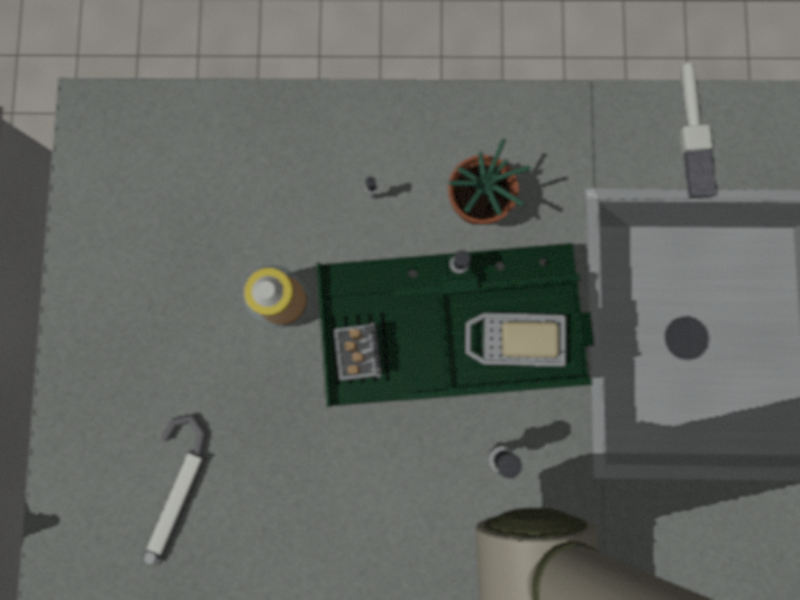

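View pics/side0.png

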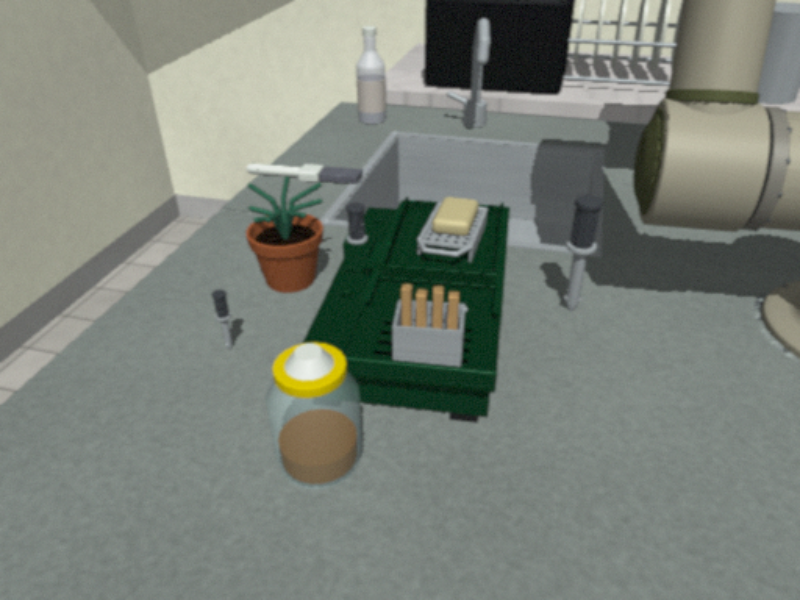

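The top picture shows three pin look-alikes, in 800 px coordinates. A small one stands on the counter at (371,184), one is in the hole strip at (460,262), and a large one is on the counter at (505,462). The strip one is middle-sized and stands in the guide block, so it fits. The free strip holes are at about (413,273), (500,266) and (543,262). I'll confirm the pin in one enlarged crop.

```bash
python3 - <<'E'
from h import *
np.set_printoptions(precision=4,suppress=True)
P={n:np.load(f"/tmp/{n}.npy",allow_pickle=True).item() for n in("top","side")}
a=P["top"]["image"][145:195,200:400];b=P["side"]["image"][115:195,195:275]
A=cv2.resize(a,(800,200),interpolation=cv2.INTER_CUBIC);B=cv2.resize(b,(400,400),interpolation=cv2.INTER_CUBIC)
C=np.zeros((600,800,3),np.uint8);C[:200]=A;C[200:,:400]=B
C=np.clip(C.astype(float)*1.8,0,255).astype(np.uint8)
cv2.imwrite("pics/crop1.png",C)
g=cv2.cvtColor(P["top"]["image"],cv2.COLOR_BGR2GRAY).astype(int)
T=P["top"]
H=[]
for u,v in((413,273),(500,266),(543,262)):
    u=int(u*.64);v=int(v*.64);w=P["top"]["image"][v-5:v+6,u-5:u+6].astype(float)[:,:,1]
    W=np.clip(np.median(w)-6-w,0,None);yy,xx=np.mgrid[-5:6,-5:6];W[np.hypot(xx,yy)>4.5]=0
    c=(u+(W*xx).sum()/W.sum(),v+(W*yy).sum()/W.sum());X=atz(T,c,.06);H.append(X);print(c,X)
print(np.linalg.norm(H[0][:2]-H[1][:2]),np.linalg.norm(H[1][:2]-H[2][:2]))
print(atz(T,(292.3,166.9),.125), atz(P["side"],(228.1,141.7),.125))
E
```

```text
(np.float64(264.5), np.float64(171.0)) [0.6255 0.1588 0.06  ]
(np.float64(318.18823529411765), np.float64(166.68235294117648)) [0.6368 0.0346 0.06  ]
(np.float64(349.52), np.float64(167.88)) [ 0.6346 -0.0376  0.06  ]
0.12467374419058706 0.0723109322821744
[0.6232 0.1001 0.125 ] [0.6204 0.0989 0.125 ]
```

View pics/crop1.png

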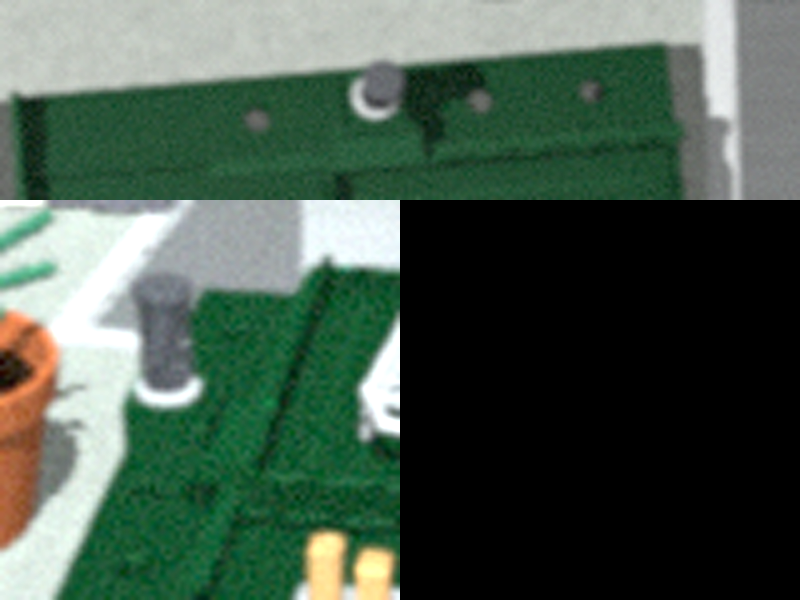

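The crop shows the pin's collar down on the guide block at crop pixel (374,98) and its cap at (383,82). The three free holes are at (257,121), (480,101) and (592,92). I'll compute positions from these.

```bash
cat > b.py <<'E'
from h import *
np.set_printoptions(precision=4,suppress=True)
P={n:np.load(f"/tmp/{n}.npy",allow_pickle=True).item() for n in("top","side")};T,S=P["top"],P["side"]
f=lambda u,v:(200+(u+.5)/4-.5,145+(v+.5)/4-.5); g=lambda u,v:(195+(u+.5)/5-.5,115+(v-199.5)/5-.5)
H=np.array([atz(T,f(*q),.06)[:2] for q in((257,121),(480,101),(592,92))])
y=np.array([.13,0,-.065]);A=np.c_[y,np.ones(3)];k,r=np.linalg.lstsq(A,H,rcond=None)[:2]
print(H,"dir",k[0],np.linalg.norm(k[0]),"ang",np.arctan2(-k[0][0],k[0][1]));print("y65",k@[0,0] if 0 else k[0]*.065+k[1],"y-65",-k[0]*.065+k[1])
print("cap",atz(T,f(383,82),.146),atz(S,g(163,285),.146),tri(T,f(383,82),S,g(163,283)))
print("collar",atz(T,f(375,98),.104),atz(S,g(169,388),.104))
d=spotter;
for n,th,z in(("flowerpot","flowerpot",.06),("fly_trap","fly_trap",.1)):pass
print("pot",atz(T,(308.6,121),.082),"trap",atz(T,(171,185),.134))
s=env.read_state();print(s["eef_pos"],s["eef_rot"],s["time"],s["gripper_width"])
E
python3 b.py
```

```text
[[ 0.6164  0.1602]
 [ 0.6293  0.0314]
 [ 0.6352 -0.0333]] dir [-0.0965  0.9919] 0.9965913730491236 ang 0.09697028819979672
y65 [0.6228 0.0957] y-65 [ 0.6353 -0.0332]
cap [0.623  0.0955 0.146 ] [0.6212 0.0988 0.146 ] (array([0.6228, 0.0953, 0.1451]), [np.float64(0.0004117537343741333), np.float64(0.00041175373437417985)])
collar [0.6223 0.096  0.104 ] [0.6199 0.1019 0.104 ]
pot [0.7386 0.0591 0.082 ] trap [0.5802 0.3582 0.134 ]
[ 0.1445 -0.5047  0.2313] [ 0.9903  0.1389  0.     -0.    ] 1.1 0.9972934918375197
```

Call:
play_rows:
  motion:
    - [0,0,0,0,0,0.65,-1]
    - [0,0,0,0,0,0.65,-1]
    - [0.83,-0.86,0,0,0,0,-1]
    - [0.83,-0.86,0,0,0,0,-1]
    - [0.83,-0.86,0,0,0,0,-1]
    - [0.83,-0.86,0,0,0,0,-1]
    - [0.83,-0.86,0,0,0,0,-1]
    - [0.83,-0.86,0,0,0,0,-1]
    - [0.83,-0.86,0,0,0,0,-1]
    - [0.83,-0.86,0,0,0,0,-1]
    - [0.83,-0.86,0,0,0,0,-1]
    - [0.83,-0.86,0,0,0,0,-1]
    - [0.83,-0.86,0,0,0,0,-1]
    - [0.83,-0.86,0,0,0,0,-1]
    - [0.83,-0.86,0,0,0,0,-1]
    - [0.83,-0.86,0,0,0,0,-1]
    - [0.83,-0.86,0,0,0,0,-1]
    - [0,0,0,0,0,0,-1]
    - [0,0,0,0,0,0,-1]

```text
time: 3.0
eef_pos: [0.59, 0.0577, 0.2307]
eef_rot: [0.999, 0.049, -0.001, 0.0]
wrist_force: [-0.2, -0.2, -0.7]
gripper_width: 0.999
grip_force: 0.0
```

Call:
play_rows:
  motion:
    - [0.9,-0.86,0,0,0,0,-1]
    - [0,0,0.85,0,0,0,-1]
    - [0,0,0.85,0,0,0,-1]
    - [0,0,0,0,0,0,-1]
    - [0,0,0,0,0,0,-1]

```text
time: 3.5
eef_pos: [0.6225, 0.0939, 0.1646]
eef_rot: [0.999, 0.048, 0.0, 0.0]
wrist_force: [0.4, -0.7, 0.5]
gripper_width: 1.004
grip_force: 0.0
```

```bash
python3 - <<'E'
from h import *
p=grab_frame("side");q=grab_frame("top")
a=cv2.resize(p["image"][40:190,165:315],(500,500),interpolation=cv2.INTER_CUBIC)
b=cv2.resize(q["image"][120:210,245:335],(300,300),interpolation=cv2.INTER_CUBIC)
C=np.zeros((500,800,3),np.uint8);C[:,:500]=a;C[:300,500:]=b
cv2.imwrite("pics/c2.png",np.clip(C*1.6,0,255).astype(np.uint8))
s=env.read_state();print(s["eef_pos"],s["eef_rot"],s["joint_positions"],s["time"])
E
```

```text
[0.6232517  0.09420501 0.16590176] [9.98837750e-01 4.81622688e-02 1.87534024e-03 1.68680464e-04] [-3.55448797e-02  5.94629803e-01  1.24630782e+00 -2.33887911e-05
  1.29688927e+00  1.43889574e+00] 3.6
```

View pics/c2.png

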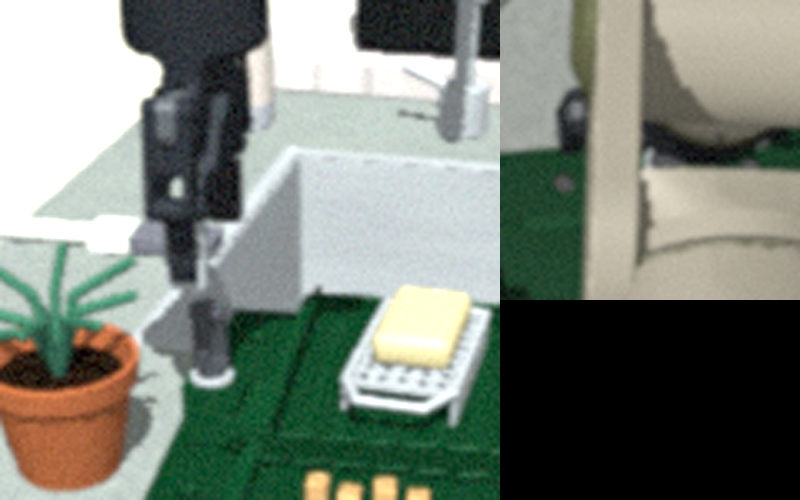

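The crop shows the open gripper right above the pin: cap at about (208,300), near finger at (181,270). I'll descend and close.

Call:
play_rows:
  motion:
    - [0,-0.04,0.5,0,0,0,-1]
    - [0,0,0.5,0,0,0,-1]
    - [0,0,0.44,0,0,0,-1]
    - [0,0,0,0,0,0,-1]
    - [0,0,0,0,0,0,1]
    - [0,0,0,0,0,0,1]
    - [0,0,0,0,0,0,1]
    - [0,0,0,0,0,0,1]
    - [0,0,0,0,0,0,1]
    - [0,0,0,0,0,0,1]
    - [0,0,0,0,0,0,1]

```text
time: 4.7
eef_pos: [0.6227, 0.0965, 0.1064]
eef_rot: [0.999, 0.049, 0.001, 0.0]
wrist_force: [-0.8, 0.1, 5.4]
gripper_width: 0.227
grip_force: 58.2
```

Call:
play_rows:
  motion:
    - [0,0,-0.15,0,0,0,1]
    - [0,0,-0.15,0,0,0,1]
    - [0,0,-0.15,0,0,0,1]
    - [0,0,-0.15,0,0,0,1]
    - [0,0,-0.15,0,0,0,1]
    - [0,0,-0.15,0,0,0,1]
    - [0,0,0,0,0,0,1]
    - [0,0,0,0,0,0,1]

```text
time: 5.5
eef_pos: [0.6233, 0.0966, 0.1437]
eef_rot: [0.999, 0.049, 0.002, 0.0]
wrist_force: [0.5, 0.1, 3.6]
gripper_width: 0.227
grip_force: 58.9
```

```bash
cat > c.py <<'E'
from h import *
import sys
p=grab_frame("side")
a=cv2.resize(p["image"][60:210,165:315],(600,600),interpolation=cv2.INTER_CUBIC)
cv2.imwrite(sys.argv[1],np.clip(a*1.6,0,255).astype(np.uint8))
s=env.read_state();print(s["eef_pos"],s["wrist_force"],s["gripper_width"],s["time"])
E
python3 c.py pics/c3.png
```

```text
[0.62325126 0.09657521 0.14354131] [0.97197751 0.12546262 3.0859099 ] 0.22916989215835126 5.55
```

View pics/c3.png

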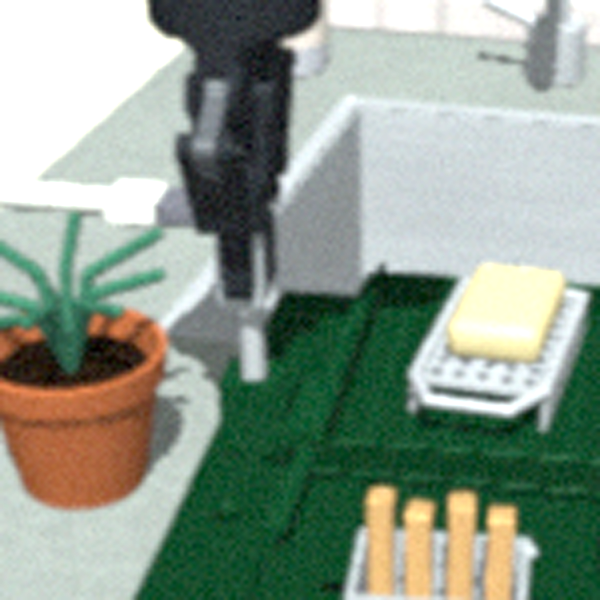

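The pin is up about 37 mm, with its shank showing at (252,350) and the nose still in the guide. Now the slide.

Call:
play_rows:
  motion:
    - [0,0.05,0,0,0,0,1]
    - [0,0.1,0,0,0,0,1]
    - [0,0.175,0,0,0,0,1]
    - [0,0.175,0,0,0,0,1]
    - [0,0.175,0,0,0,0,1]
    - [0,0.175,0,0,0,0,1]
    - [0,0.175,0,0,0,0,1]
    - [0,0.175,0,0,0,0,1]
    - [0,0.175,0,0,0,0,1]
    - [0,0.175,0,0,0,0,1]
    - [0,0.175,0,0,0,0,1]
    - [0,0.175,0,0,0,0,1]
    - [0,0.175,0,0,0,0,1]
    - [0,0.175,0,0,0,0,1]
    - [0,0.175,0,0,0,0,1]
    - [0,0.175,0,0,0,0,1]
    - [0,0.175,0,0,0,0,1]
    - [0,0.175,0,0,0,0,1]
    - [0,0.175,0,0,0,0,1]
    - [0,0.1,0,0,0,0,1]

```text
time: 7.55
eef_pos: [0.6349, -0.033, 0.1418]
eef_rot: [0.999, 0.048, 0.0, 0.0]
wrist_force: [-0.3, 2.1, 3.8]
gripper_width: 0.23
grip_force: 58.6
```

Call:
play_rows:
  motion:
    - [0,0,0,0,0,0,1]
    - [0,0,0,0,0,0,1]

```text
time: 7.75
eef_pos: [0.6347, -0.0322, 0.1414]
eef_rot: [0.999, 0.048, -0.0, 0.0]
wrist_force: [-0.5, 0.4, 1.5]
gripper_width: 0.231
grip_force: 59.1
```

Call:
play_rows:
  motion:
    - [0,0.015,0.1,0,0,0,1]
    - [0,0,0.1,0,0,0,1]
    - [0,0,0.1,0,0,0,1]
    - [0,0,0.1,0,0,0,1]
    - [0,0,0,0,0,0,1]

```text
time: 8.25
eef_pos: [0.6346, -0.0323, 0.1249]
eef_rot: [0.999, 0.049, -0.001, -0.0]
wrist_force: [0.4, 0.1, -1.5]
gripper_width: 0.232
grip_force: 59.4
```

Call:
play_rows:
  motion:
    - [0,0,0.1,0,0,0,1]
    - [0,0,0.1,0,0,0,1]
    - [0,0,0.1,0,0,0,1]
    - [0,0,0.1,0,0,0,1]
    - [0,0,0,0,0,0,1]

```text
time: 8.75
eef_pos: [0.6343, -0.0324, 0.1084]
eef_rot: [0.999, 0.049, -0.001, -0.0]
wrist_force: [-0.1, -0.4, -3.5]
gripper_width: 0.231
grip_force: 59.6
```

Call:
play_rows:
  motion:
    - [0,0,0.05,0,0,0,1]
    - [0,0,0.05,0,0,0,1]
    - [0,0,0.03,0,0,0,1]
    - [0,0,0,0,0,0,1]

```text
time: 9.15
eef_pos: [0.6354, -0.0325, 0.1063]
eef_rot: [0.999, 0.049, 0.001, 0.0]
wrist_force: [-3.8, 0.4, 11.8]
gripper_width: 0.228
grip_force: 58.3
```

Call:
play_rows:
  motion:
    - [0,0,0.05,0,0,0,1]
    - [0,0,0.03,0,0,0,1]
    - [0,0,0,0,0,0,1]

```text
time: 9.45
eef_pos: [0.636, -0.0329, 0.106]
eef_rot: [0.999, 0.049, 0.002, 0.001]
wrist_force: [-12.0, 1.4, 28.5]
gripper_width: 0.227
grip_force: 57.7
```

Call:
play_rows:
  motion:
    - [0,0,-0.08,0,0,0,1]
    - [0,0,-0.05,0,0,0,1]
    - [0,0,0,0,0,0,1]

```text
time: 9.75
eef_pos: [0.6349, -0.0325, 0.1064]
eef_rot: [0.999, 0.049, 0.0, 0.0]
wrist_force: [-0.5, 0.3, 2.9]
gripper_width: 0.225
grip_force: 61.6
```

Gentle pull check, since being caught means holding against several newtons.

Call:
play_rows:
  motion:
    - [0,0,-0.05,0,0,0,1]
    - [0,0,-0.02,0,0,0,1]
    - [0,0,0,0,0,0,1]

```text
time: 10.05
eef_pos: [0.6346, -0.0324, 0.1087]
eef_rot: [0.999, 0.049, -0.001, -0.0]
wrist_force: [-0.1, 0.1, -3.4]
gripper_width: 0.224
grip_force: 62.1
```

Call:
play_rows:
  motion:
    - [0,0,0.07,0,0,0,1]
    - [0,0,0.06,0,0,0,1]
    - [0,0,0.03,0,0,0,1]
    - [0,0,0,0,0,0,1]
    - [0,0,-0.08,0,0,0,1]
    - [0,0,0,0,0,0,1]

```text
time: 10.65
eef_pos: [0.6351, -0.0325, 0.1064]
eef_rot: [0.999, 0.049, 0.0, 0.0]
wrist_force: [-0.5, -0.0, 5.6]
gripper_width: 0.224
grip_force: 62.3
```

Call:
play_rows:
  motion:
    - [0,0,0,0,0,0,-1]
    - [0,0,0,0,0,0,-1]
    - [0,0,0,0,0,0,-1]
    - [0,0,0,0,0,0,-1]
    - [0,0,0,0,0,0,-1]
    - [0,0,0,0,0,0,-1]
    - [0,0,-0.3,0,0,0,-1]
    - [0,0,-0.6,0,0,0,-1]
    - [0,0,-0.8,0,0,0,-1]
    - [0,0,-0.8,0,0,0,-1]
    - [0,0,-0.8,0,0,0,-1]
    - [-0.7,0.7,0,0,0,0,-1]
    - [-0.7,0.7,0,0,0,0,-1]
    - [-0.7,0.7,0,0,0,0,-1]
    - [-0.7,0.7,0,0,0,0,-1]
    - [-0.7,0.7,0,0,0,0,-1]
    - [-0.7,0.7,0,0,0,0,-1]
    - [0,0,0,0,0,0,-1]
    - [0,0,0,0,0,0,-1]

```text
time: 12.55
eef_pos: [0.4839, -0.2164, 0.239]
eef_rot: [0.999, 0.048, 0.001, 0.0]
wrist_force: [-0.6, -0.5, 0.3]
gripper_width: 0.997
grip_force: 0.0
```

```bash
python3 - <<'E'
from h import *
p=grab_frame("side");q=grab_frame("top")
a=cv2.resize(p["image"][80:230,170:320],(480,480),interpolation=cv2.INTER_CUBIC)
b=cv2.resize(q["image"][140:260,300:400],(320,384),interpolation=cv2.INTER_CUBIC)
C=np.zeros((480,800,3),np.uint8);C[:,:480]=a;C[:384,480:]=b
cv2.imwrite("pics/c4.png",np.clip(C*1.6,0,255).astype(np.uint8))
s=env.read_state();print(s["eef_pos"],s["time"],s["wrist_force"])
for n,P in(("s",p),("t",q)):
    for z in(.06,.1,.104,.14,.146):print(n,z,proj(P,[.635,-.0328,z]).round(1))
E
```

```text
[ 0.4845722  -0.21535514  0.23858386] 12.65 [-0.22505254  0.29566895 -0.83861122]
s 0.06 [241.6 141. ]
s 0.1 [241.1 124.7]
s 0.104 [241. 123.]
s 0.14 [240.5 107.5]
s 0.146 [240.4 104.8]
t 0.06 [347.4 167.7]
t 0.1 [351.5 164.3]
t 0.104 [351.9 164. ]
t 0.14 [355.9 160.6]
t 0.146 [356.6 160. ]
```

View pics/c4.png

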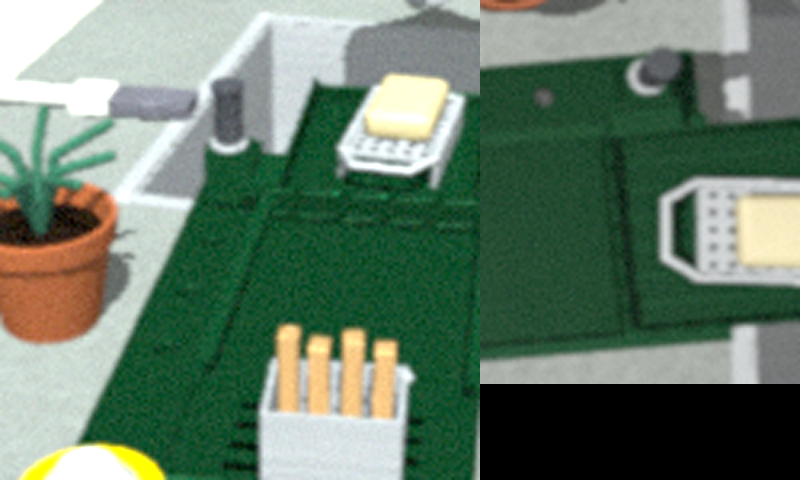

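The crops show the pin upright in the guide over the last hole, with its collar at side-crop pixel (230,145), right where a home collar projects. The soap saver and soap stand on the tray, and the pot, peg holder and trap look undisturbed. The seated height of 0.1064 m equals the starting home height, and a light pull met resistance. I'll hand in.

```bash
python3 -c "
from bench import job
print(job.sign_off())"
```

```text
the job is handed in; nothing more can be done
None
```

The tray now reaches out over the sink with its pin pushed home in the last hole, the soap saver and soap are still standing on it, nothing else was moved as far as the pictures show, and the job was handed in at about 12.7 s.

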